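# Tuck the mask plate under the light box shade and hold it flat

## Robot

A 6-joint arm with a two-finger parallel gripper is mounted at the origin on the work surface. World frame = base frame: x ahead of the robot, y to its left, z up, the work surface at z = 0. Lengths are in mm, angles in rad, forces in N, time in s.
With the tool pointing down it reaches from about 400 to 825 mm from the base axis. Payload 7 kg.
Tool frame: the origin (TCP) lies at the very end of the fingers, on their centre line; the grasp point (between the pads) lies 19 mm behind it; z points along the fingers, y is the line along which they close (so a half turn about z gives the same grasp; the last joint's range is limited). The gripper opens to 88 mm and grips with 3 to 60 N. Pads are 19 mm wide; open, the fingers measure 130 mm over their backs; the gripper's body (78 mm by 193 mm) begins 47 mm behind the grasp point.
Start: joints at [-0.893, 0.359, 0.012, 0, -1.224, -0.288], TCP at [256.474, -624.353, 226.561] pointing down, gripper open.
Joint ranges: [-3.07, 3.07], [-1.43, 2.12], [-1.02, 1.25], [-3.03, 1.67], [-3.05, -0], [-3.03, 3.03]. Speed limits (rad/s): [2.39, 2.39, 3.01, 3.14, 3.14, 3.14].

## Interface

Orientations are given as a unit quaternion [x, y, z, w].
In Python, from plant import bot gives the robot as it stands. Calls block until the motion is done:
- bot.move_ptp(position, orientation): joint-space move of the TCP to a pose.
- bot.line_to(position, velocity=150, ori=None): straight line of the TCP; ori=None keeps the orientation; velocity is the mean speed in mm/s.
- bot.move_joints(angles): joint-space move.
- bot.move_gripper(opening, force=None): finger opening in mm; force is the grip in N (None keeps the last); returns when the fingers have stopped.
- bot.pause(seconds).
- bot.solve_ik(position, orientation): joint angles nearest the present ones, or None.
- bot.read_state(): the state.
- bot.camera(name): name is "scene" or "top"; returns the picture (420x560x3 uint8, red, green, blue); there is no depth.
- bot.get_calibration(name): a dict with "fx", "fy", "cx", "cy" (pixels), "view" (4x4, takes a point from world to camera coordinates). Camera axes: x right, y up, looking along -z (the intrinsics and any distortion apply to the point x, -y, -z); pixel columns grow to the right and rows downward; lengths in mm; the calibration is good to about 2 mm. A picture is of the moment at which its call begins. get_calibration takes no time and is no camera call.
A pose or a line that the arm cannot do raises bot.Unreachable and nothing moves.
- bot.close_job(): hands the job in; it is judged then, once.
The state is a dict: "t": time; "joint_pos": joint angles; "qvel": joint speeds; "tau": joint torques, N m; "tcp_pos": TCP position; "eef_rot": TCP orientation; "contact_force": force on the tool from outside, world axes, zero at the start; "moment": the same for the moment, N m; "width": finger opening in mm; "finger_force": force on a finger pad.
Only numpy, scipy, OpenCV 4.12 (cv2) and the standard library are available. Lean on these libraries where they do the work, as an engineer would, in place of code of your own. Each camera call takes 0.05 s, during which the arm holds its last target. There are 200 camera calls.

## Task

Take the metal mask plate by its upright rib and lay it on the light box so that it covers the open part of the window, its long plain front edge tucked about 3 cm under the free edge of the hinged shade, square to the shade and centred on the window, without lifting the shade and leaving the other things on the bench alone. No light may leak below it: press the plate flat on the deck with about 10 N, never so hard as to crack the glass (60 N), and finish while still holding it pressed down, without letting go.

Things in the scene. Friction and masses are not known exactly. Their poses are not given: they have to be found in the camera images.
- mask: Bare aluminium mask plate, 0.18 kg give or take 20%, lying flat on the bench at the start: 110 mm along its x, 150 mm along its y, 4 mm thick, with an upright rib across it. Origin at the centre of the underside; z up. +x points to the front edge (the plain edge to tuck); the rib is nearer the rear edge.
- mask_grip (a point): Centre of the mask's rib, the place to grip, 28 mm above the plate's underside, same axes as the mask. The rib is 8 mm thick along x, 90 mm long along y and rises from the plate to 52 mm above the underside (24 mm above this point). It stands 80 mm behind the front edge and 30 mm ahead of the rear edge.
- mask_edge (a point): Middle of the mask's front edge, at the level of its underside, 80 mm ahead of the rib's centre; same axes as the mask.
- lightbox: White light box fixed on the bench, 280 mm along x, 260 along y; flat deck 50 mm above the bench, with a flush pale window 115 mm wide along its middle. Origin at the centre of its underside; +x points from the open front to the hinged shade at the rear, z up. Rails 17 mm high flank the shade, inner faces 117 mm either side of the middle, from 5 mm in front of the centre rearwards.
- deck_top (a point): Centre of the light box's deck, on its surface (50 mm above the bench), same axes as the light box. The shade's free edge lies 8.5 mm in front of it (towards -x).
- shade_edge (a point): Middle of the free front edge of the grey hinged shade, a sheet 4 mm thick, 220 mm wide, 129 mm from hinge to free edge, over the rear of the deck. When down, its underside and this point are 10 mm above the deck; its last 11 mm turn up, so the mouth is about 16 mm high. The space below is clear for 110 mm behind the edge. Axes as the light box when down.
- shade (a joint): Hinge of the shade, rad: 0 is down, resting on its stops; it grows as the free edge lifts (0.01 rad lifts it 1.3 mm). It swings freely, held down by its own weight only (0.22 kg).
- reagent_bottle: Bystander: amber bottle, 68 mm across and 150 mm tall, origin at the centre of its underside.
- beaker: Bystander: glass cup, 70 mm across and 90 mm tall, origin at the centre of its underside.
- tip_box: Bystander: green box with a clear lid, 85 x 120 mm, 65 mm tall, origin at the centre of its underside.

How it is judged:
By the outcome, as a careful person would: the job done as asked, in the order asked, and still so for the second after the job is handed in, while the arm keeps its last pose, push and grip.
It also fails if it takes over 45 s, if anything falls off the work surface, if the arm or the gripper's body presses on something with over 40 N, if the wrist force passes 120 N, or if a joint passes its speed limit or range.

## Working session

There is one attempt and no reset: what is moved stays moved. The work goes in short steps, each a Python script; the robot and the scene stay as the last script left them, time stands still between calls to the robot, and variables do not carry over. Pictures are saved under pics/ and viewed, at most 10 in all, crops included, and the job is handed in when it is done.

```bash
ls; mkdir -p pics
python3 - <<'E'
from plant import bot
import cv2
for n in("scene","top"):
    cv2.imwrite(f"pics/{n}0.png",bot.camera(n)[:,:,::-1])
    c=bot.get_calibration(n);print(n,c)
s=bot.read_state();print(s["t"],s["tcp_pos"],s["eef_rot"],s["contact_force"],s["width"])
E
```

```text
pics
scene {'fx': 392.83066287937, 'fy': 392.83066287937, 'cx': 285.2440487110629, 'cy': 213.79296299982204, 'view': array([[-8.42089215e-01,  5.39338146e-01, -3.43783946e-04,
         5.27748575e+02],
       [-3.00524446e-01, -4.68690794e-01,  8.30670811e-01,
         1.49322054e+02],
       [ 4.47851327e-01,  6.99602247e-01,  5.56763760e-01,
        -1.36932130e+03],
       [ 0.00000000e+00,  0.00000000e+00,  0.00000000e+00,
         1.00000000e+00]])}
top {'fx': 483.5366632624147, 'fy': 483.5366632624147, 'cx': 283.65415209574803, 'cy': 203.63701809720934, 'view': array([[ 1.12328969e-02, -9.99933414e-01, -2.64390790e-03,
        -2.09283009e+01],
       [ 9.96071729e-01,  1.09571817e-02,  8.78695120e-02,
        -6.30620093e+02],
       [-8.78346913e-02, -3.62055108e-03,  9.96128485e-01,
        -1.20592007e+03],
       [ 0.00000000e+00,  0.00000000e+00,  0.00000000e+00,
         1.00000000e+00]])}
0.1 [ 256.32019742 -623.96972659  225.71638252] [-1.93590887e-01  9.81082062e-01  7.17500457e-04 -2.02957918e-04] [-0.15810358 -0.3582676  -0.13985488] 87.84772570298796
```

View pics/scene0.png

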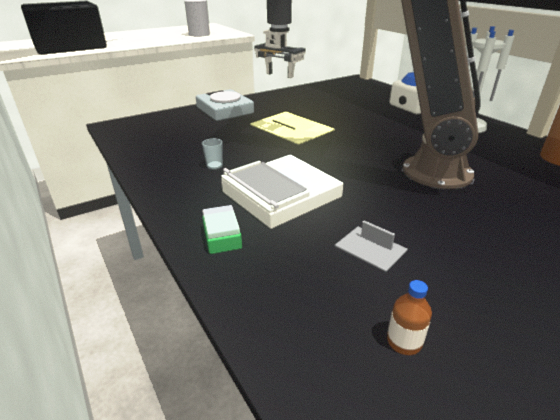

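View pics/top0.png

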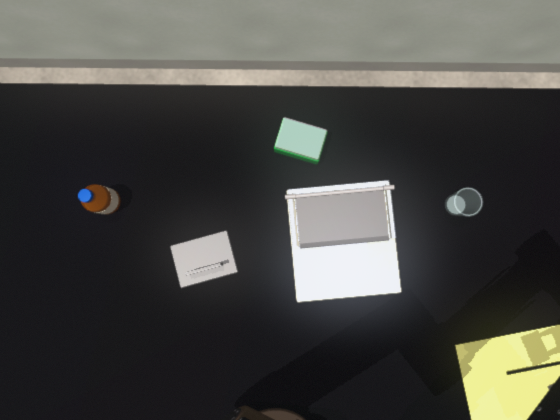

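The scene view shows the mask at about (371,247), rib at (378,235), and the light box at (282,187) with its shade on the far side. The top view shows the mask corners at about (171,246), (228,232), (237,271), (181,287), with the rib near (208,268). The box spans (288,185) to (400,298) and the shade's free edge runs along row 245.

```bash
cat > h.py <<'E'
import numpy as np, cv2
from plant import bot
def ray(n,p):
    c=bot.get_calibration(n);V=c["view"];R=V[:3,:3];o=-R.T@V[:3,3]
    d=R.T@np.array([(p[0]-c["cx"])/c["fx"],-(p[1]-c["cy"])/c["fy"],-1.]);return o,d/np.linalg.norm(d)
def onz(n,p,z):
    o,d=ray(n,p);return o+d*(z-o[2])/d[2]
def tri(ps,pt):
    A=[];b=[]
    o1,d1=ray("scene",ps);o2,d2=ray("top",pt)
    s=np.linalg.lstsq(np.c_[d1,-d2],o2-o1,rcond=None)[0]
    a,b=o1+s[0]*d1,o2+s[1]*d2
    return (a+b)/2,np.linalg.norm(a-b)
def proj(n,P):
    c=bot.get_calibration(n);q=c["view"]@np.r_[P,1]
    return np.array([c["cx"]+c["fx"]*q[0]/-q[2],c["cy"]-c["fy"]*q[1]/-q[2]])
E
python3 - <<'E'
import cv2,numpy as np
from h import *
t=cv2.imread("pics/top0.png");s=cv2.imread("pics/scene0.png")
def cont(im,box,lo):
    x0,y0,x1,y1=box
    g=cv2.cvtColor(im,cv2.COLOR_BGR2GRAY);m=np.zeros_like(g);m[y0:y1,x0:x1]=(g[y0:y1,x0:x1]>lo)*255
    c=max(cv2.findContours(m,0,1)[0],key=cv2.contourArea)
    return c
for nm,box,lo,z in(("mask",(150,215,255,305),90,4),("box",(270,175,415,315),170,50)):
    c=cont(t,box,lo);r=cv2.minAreaRect(c);b=cv2.boxPoints(r)
    q=cv2.approxPolyDP(c,6,True)[:,0];print(nm,b.round(1).tolist(),q.tolist())
    W=np.array([onz("top",p,z) for p in b]);print(W.round(1).tolist(),np.linalg.norm(np.diff(W,axis=0),axis=1))
    if nm=="mask":
        W=np.array([onz("top",p,z) for p in q]);print(W.round(1).tolist(),np.linalg.norm(np.diff(W,axis=0),axis=1))
a=cv2.resize(t[220:300,160:250],None,fx=6,fy=6,interpolation=2);b=cv2.resize(s[210:275,325:415],None,fx=6,fy=6,interpolation=2)
o=np.zeros((480,1084,3),np.uint8);cv2.imwrite("pics/a.png",cv2.resize(np.vstack([a,b]),None,fx=.68,fy=.68))
a=cv2.resize(t[175:305,280:410],None,fx=4,fy=4,interpolation=2);cv2.imwrite("pics/b.png",a)
b=cv2.resize(s[145:225,215:350],None,fx=5,fy=5,interpolation=2);cv2.imwrite("pics/c.png",b)
E
```

```text
mask [[168.6999969482422, 245.3000030517578], [226.39999389648438, 229.60000610351562], [237.89999389648438, 271.8999938964844], [180.1999969482422, 287.6000061035156]] [[226, 231], [170, 246], [181, 287], [237, 271]]
[[521.5, 281.7, 4.0], [563.7, 133.8, 4.0], [455.7, 101.8, 4.0], [414.1, 248.7, 4.0]] [153.87556253 112.66223754 152.70093695]
[[560.2, 134.6, 4.0], [519.9, 278.4, 4.0], [415.5, 246.9, 4.0], [457.8, 104.1, 4.0]] [149.34156831 109.00164385 148.88981176]
box [[284.29998779296875, 189.39999389648438], [392.3999938964844, 179.60000610351562], [402.6000061035156, 291.79998779296875], [294.5, 301.6000061035156]] [[387, 181], [287, 190], [297, 301], [400, 291]]
[[664.7, -15.2, 50.0], [692.5, -286.8, 50.0], [414.1, -309.5, 50.0], [387.2, -43.4, 50.0]] [272.97619771 279.3471768  267.46736159]
```

View pics/a.png

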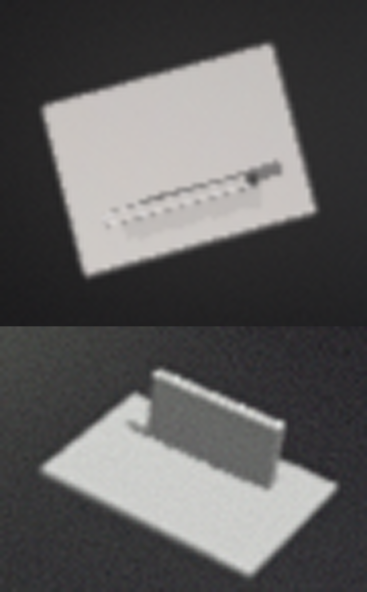

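View pics/b.png

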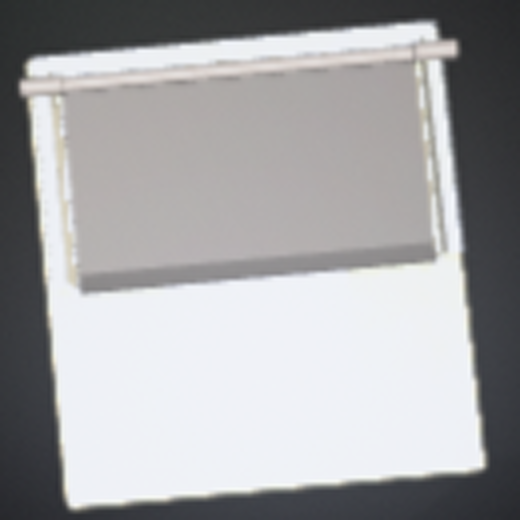

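View pics/c.png

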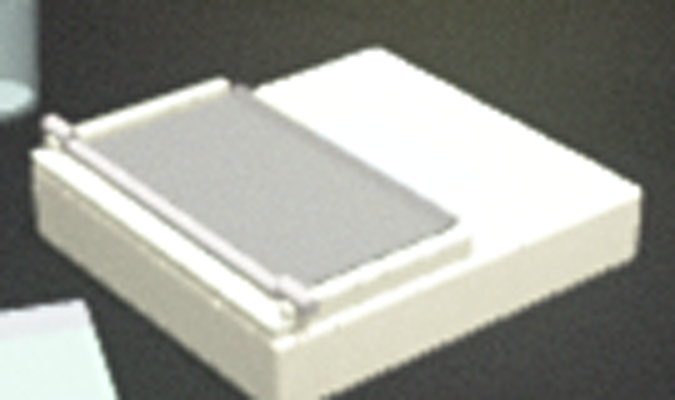

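Crop a shows the rib's top edge clearly in both views. Crop b has the deck's front corners at (68,507) and (485,467) and the shade lip at (80,293) to (437,260). Crop c has the same corners at (640,190) and (378,48), and the lip at (460,222) and (240,88). Next I'll triangulate these points and fit the edges to sub-pixel accuracy.

Run:
```python
from h import *
def P(u,v,s,ox,oy,r0=0): return np.array([(u+.5)/s-.5+ox,(v-r0+.5)/s-.5+oy])
A=lambda u,v:P(u,v,4.08,160,220); S=lambda u,v:P(u,v,4.08,325,210,326)
B=lambda u,v:P(u,v,4,280,175); C=lambda u,v:P(u,v,5,215,145)
for n,s,t in [("rib+y",S(282,422),A(107,221)),("rib-y",S(156,372),A(255,180)),
 ("plate f+y",S(248,577),A(42,106)),("plate r+y",S(338,486),A(85,276)),("plate f-y",S(42,468),A(271,43)),
 ("deck f+y",C(640,190),B(68,507)),("deck f-y",C(378,48),B(485,467)),
 ("lip+y",C(460,222),B(80,292)),("lip-y",C(240,88),B(437,260))]:
    X,e=tri(s,t);print(n,X.round(1),round(e,1))
t=cv2.imread("pics/top0.png",0).astype(np.float32)
def edge(p,q,z,half=5,lo=None):
    # subpixel edge: strongest-gradient half-level crossing along normals
    p,q=np.float32(p),np.float32(q);d=(q-p)/np.linalg.norm(q-p);n=np.float32([-d[1],d[0]]);k=np.arange(-half,half+.01,.1,dtype=np.float32);pts=[]
    for a in np.linspace(.1,.9,40):
        c=p+(q-p)*a+k[:,None]*n
        v=cv2.remap(t,c[:,0].astype(np.float32).copy(),c[:,1].astype(np.float32).copy(),1).ravel()
        m=(v[:10].mean()+v[-10:].mean())/2;i=np.where(np.diff(np.sign(v-m)))[0]
        if len(i): pts.append(c[i[np.argmin(abs(i-len(k)//2))]])
    W=np.float32([onz("top",x,z)[:2] for x in pts]);l=cv2.fitLine(W,cv2.DIST_HUBER,0,.01,.01).ravel()
    r=np.abs((W-l[2:])@[-l[1],l[0]]);print("ang",np.degrees(np.arctan2(l[1],l[0])).round(2),"res",r.mean().round(2));return l
def X(a,b): s=np.linalg.solve(np.c_[a[:2],-b[:2]],b[2:]-a[2:]);return a[2:]+s[0]*a[:2]
c=[A(42,106),A(271,43),A(316,212),A(85,276)]
L=[edge(c[i],c[(i+1)%4],4) for i in range(4)]
W=np.array([X(L[i-1],L[i]) for i in range(4)]);print("mask corners",W.round(1).tolist(),W.mean(0),[np.linalg.norm(W[i]-W[i-1]).round(1) for i in range(4)])
print("box");f=edge(B(68,507),B(485,467),50);l=edge(B(60,420),B(40,220),50);r=edge(B(484,460),B(465,310),50)
a,b=X(f,l),X(f,r);print("front corners",a,b,np.linalg.norm(a-b),(a+b)/2)
print("lip");e=edge(B(80,292),B(437,260),70,3)
print(e)
```

```text
rib+y [451.4 226.1  53. ] 1.9
rib-y [475.9 138.6  48.1] 4.4
plate f+y [520.9 279.3   1.1] 0.1
plate r+y [414.3 249.    2.3] 1.1
plate f-y [561.4 135.3   3.9] 2.3
deck f+y [387.3 -48.5  48. ] 0.5
deck f-y [ 413.3 -304.5   48.4] 3.8
lip+y [519.1 -54.1  64.1] 1.1
lip-y [ 540.8 -273.    64.7] 2.0
ang -73.89 res 0.13
ang 16.09 res 0.12
ang -73.83 res 0.13
ang 16.01 res 0.05
mask corners [[521.0999755859375, 279.5], [563.0, 134.39999389648438], [456.5, 103.69999694824219], [414.29998779296875, 248.89999389648438]] [488.73407 191.625  ] [np.float32(111.1), np.float32(151.0), np.float32(110.9), np.float32(151.2)]
box
ang -84.03 res 0.28
ang 5.79 res 0.28
ang 5.8 res 0.27
front corners [386.4754   -47.048935] [ 413.4685  -305.26837] 259.62646 [ 399.97195 -176.15866]
lip
ang -84.11 res 0.15
[ 1.0255319e-01 -9.9472755e-01  5.2760663e+02 -1.4328053e+02]
```

Heights come out right: rib top about 51, deck about 48, lip about 64, sizes 111 x 151 and 260. The mask centre is (488.7,191.6) with yaw 16.05°, and the box centre is (539.2,-161.9) with yaw 5.86°. Going to grasp.

```bash
cat >> h.py <<'E'
PSI=np.radians(5.86);ORG=np.array([539.2,-161.9])
def quat(psi,sg):
    a=(psi+sg*np.pi/2)/2;return [np.cos(a),np.sin(a),0,0]
def st(m=""):
    s=bot.read_state();print(m,round(s["t"],2),"tcp",s["tcp_pos"].round(1),"F",np.round(s["contact_force"],1),"M",np.round(s["moment"],2),"w",round(float(s["width"]),1),"ff",np.round(s["finger_force"],1),"q",np.round(s["eef_rot"],3));return s
def box(x,y,z):
    c,s=np.cos(PSI),np.sin(PSI);return [ORG[0]+c*x-s*y,ORG[1]+s*x+c*y,z]
E
python3 - <<'E'
from h import *
pm=np.radians(16.05)
for sg in(1,-1):
    print(sg,bot.solve_ik([464.7,184.7,150],quat(pm,sg)),bot.solve_ik(box(-58.5,0,65),quat(PSI,sg)))
q=min((1,-1),key=lambda g:abs(bot.solve_ik([464.7,184.7,150],quat(pm,g))[5]));print("sg",q)
bot.move_ptp([464.7,184.7,150],quat(pm,q));st()
bot.line_to([464.7,184.7,10],100);s=st("low")
if abs(s["contact_force"][2])<5:
    bot.move_gripper(0,50);st("grip")
E
```

```text
1 [ 0.77195682  0.13770999 -0.47514102  0.         -0.95794532  2.64976118] None
-1 [ 0.77195682  0.13770999 -0.47514102  0.         -0.95794532 -0.49183148] [ 0.05020507  0.25878983 -0.55606036  0.         -0.75594614  0.05207122]
sg -1
 3.05 tcp [465.  184.3 150. ] F [ 0.   0.1 -0.4] M [-0.01  0.12  0.04] w 87.9 ff 0.0 q [ 0.799 -0.602  0.     0.   ]
low 4.6 tcp [465.  185.   10.5] F [-0.6  0.4 -0.1] M [0.02 0.08 0.01] w 87.8 ff 0.0 q [ 0.799 -0.601  0.    -0.001]
grip 5.83 tcp [464.6 184.6  10. ] F [-1.1 -0.7 -0.2] M [-0.03  0.35  0.  ] w 7.7 ff 50.0 q [ 0.799 -0.601 -0.     0.   ]
```

Run:
```python
from h import *
bot.line_to([464.7,184.7,130],100);bot.pause(.3);st("lift")
q=quat(PSI,-1)
bot.move_ptp(box(-128.5,0,130),q);st()
bot.line_to(box(-128.5,0,75),80);bot.pause(.3);st("hover")
for n in("scene","top"): cv2.imwrite(f"pics/{n}1.png",bot.camera(n)[:,:,::-1])
a=cv2.imread("pics/top1.png")[170:320,260:420];b=cv2.imread("pics/scene1.png")[100:250,200:360]
cv2.imwrite("pics/d.png",cv2.resize(np.hstack([a,b]),None,fx=2.5,fy=2.5,interpolation=2))
```

```text
lift 7.47 tcp [464.6 184.6 129.7] F [-0.4  0.  -1.4] M [0.01 0.21 0.02] w 7.8 ff 50.0 q [ 0.799 -0.601 -0.     0.   ]
 8.83 tcp [ 411.9 -174.6  130.1] F [ 0.2  0.1 -2.6] M [ 0.04  0.11 -0.01] w 7.7 ff 50.0 q [ 0.743 -0.67   0.    -0.   ]
hover 9.97 tcp [ 411.6 -175.    75.4] F [-0.2 -0.6 -1.8] M [0.   0.14 0.04] w 8.4 ff 50.0 q [ 0.742 -0.67   0.    -0.   ]
```

View pics/d.png

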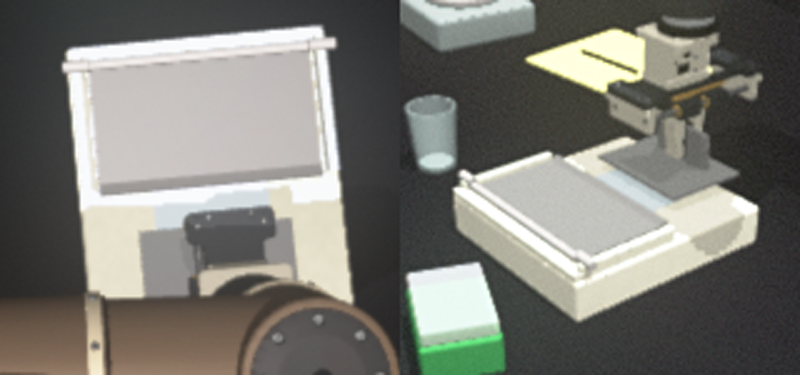

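The plate is held over the deck's front. In the crop, its front edge runs from about (138,231) to (291,216) in the top view and from (598,155) to (668,202) in the scene view. The bluish window lies ahead of it. I'll take one enlarged look to get tilt and lateral offset.

Run:
```python
import cv2,numpy as np
a=cv2.imread("pics/top1.png")[225:295,285:405];b=cv2.imread("pics/scene1.png")[140:195,255:375]
g=lambda i,k:cv2.convertScaleAbs(cv2.resize(i,None,fx=k,fy=k,interpolation=2),alpha=1.1)
cv2.imwrite("pics/e.png",np.vstack([g(a,4.5),g(b,4.5)]))
```

```text
(no output)
```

View pics/e.png

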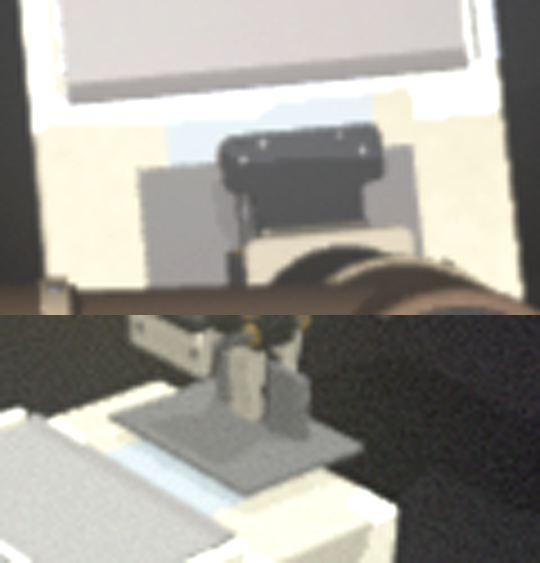

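Run:
```python
from h import *
A=lambda u,v:np.array([(u+.5)/4.5-.5+285,(v+.5)/4.5-.5+225]);S=lambda u,v:np.array([(u+.5)/4.5-.5+255,(v-315+.5)/4.5-.5+140])
c,s=np.cos(PSI),np.sin(PSI);bf=lambda p:np.r_[np.array([[c,s],[-s,c]])@(p[:2]-ORG),p[2]].round(1)
for n,sc,t in(("f+y",S(245,493),A(137,170)),("f-y",S(112,412),A(412,146))):
    X,e=tri(sc,t);print(n,bf(X),round(e,1),"top@69.4",bf(onz("top",t,69.4)),"scene@69.4",bf(onz("scene",sc,69.4)))
print("r+y scene@69.4",bf(onz("scene",S(362,448),69.4)), "left edge low",bf(onz("top",A(147,285),69.4)))
print("window",bf(onz("top",A(167,150),50)),bf(onz("top",A(375,110),50)))
```

```text
f+y [-48.1  75.3  68.5] 1.2 top@69.4 [-47.6  74.9  69.4] scene@69.4 [-47.4  76.9  69.4]
f-y [-49.6 -73.4  70.6] 3.7 top@69.4 [-48.3 -74.8  69.4] scene@69.4 [-52.4 -73.9  69.4]
r+y scene@69.4 [-154.    79.    69.4] left edge low [-109.4   75.5   69.4]
window [-39.   56.3  50. ] [-27.6 -60.2  50. ]
```

Plate level, square and centred within about 1 mm (front edge at x=-48, ±75 in y). Inserting with 3 mm clearance, then pressing.

Run:
```python
from h import *
bot.line_to(box(-128.5,0,63),50);s=st("low")
ok=s["contact_force"][2]<3
for x in (-110,-95,-85,-75,-66,-58.5):
    if not ok: break
    bot.line_to(box(x,0,63),40);s=st(x);ok=np.linalg.norm(s["contact_force"]-[0,0,-1.8])<4
if ok:
    z=63
    while z>56:
        z-=.5 if z>60.6 else .25
        bot.line_to(box(-58.5,0,z),10);bot.pause(.1)
        f=np.mean([bot.read_state()["contact_force"][2] for _ in range(1)])
        if f>1: st(z)
        if f>7.0: break
    bot.pause(.3);st(("end",z))
```

```text
low 10.46 tcp [ 410.9 -175.    62.5] F [-0.   0.4 -1.4] M [ 0.05  0.1  -0.02] w 7.9 ff 50.0 q [ 0.742 -0.67  -0.     0.   ]
-110 11.07 tcp [ 429.7 -173.1   62.8] F [-0.5 -0.6 -2.1] M [-0.01  0.15  0.05] w 7.8 ff 50.0 q [ 0.742 -0.67  -0.     0.   ]
-95 11.6 tcp [ 444.6 -171.6   62.8] F [-0.  -0.  -1.6] M [ 0.03  0.19 -0.04] w 7.4 ff 50.0 q [ 0.742 -0.67  -0.     0.   ]
-85 12.0 tcp [ 454.8 -170.5   62.9] F [ 0.4  1.  -1.7] M [0.03 0.14 0.01] w 7.4 ff 50.0 q [ 0.742 -0.67  -0.     0.   ]
-75 12.4 tcp [ 464.7 -169.5   62.9] F [-0.8  0.4 -3. ] M [ 0.05  0.16 -0.01] w 7.6 ff 50.0 q [ 0.742 -0.67  -0.     0.   ]
-66 12.78 tcp [ 473.8 -168.6   62.9] F [-0.6 -0.3 -1.1] M [ 0.01  0.17 -0.02] w 7.7 ff 50.0 q [ 0.742 -0.67  -0.     0.   ]
-58.5 13.12 tcp [ 481.3 -167.8   63. ] F [ 0.4 -0.1 -2.2] M [-0.01  0.16  0.01] w 7.5 ff 50.0 q [ 0.742 -0.67   0.    -0.   ]
59.75 15.92 tcp [ 481.1 -167.9   60. ] F [-1.   0.5  3.9] M [0.38 0.78 0.01] w 7.8 ff 50.0 q [ 0.742 -0.67   0.    -0.   ]
59.5 16.27 tcp [ 481.  -167.9   60. ] F [-3.9  2.   6.8] M [ 0.64  1.24 -0.06] w 7.6 ff 50.0 q [ 0.742 -0.67   0.    -0.   ]
59.25 16.62 tcp [ 481.  -167.9   59.9] F [-4.6  2.   9.6] M [ 0.86  1.55 -0.02] w 7.6 ff 50.0 q [ 0.742 -0.67   0.    -0.   ]
('end', 59.25) 16.92 tcp [ 481.  -167.9   59.9] F [-3.7  2.5  9.6] M [ 0.79  1.51 -0.04] w 7.7 ff 50.0 q [ 0.742 -0.67   0.    -0.   ]
```

Pressing at about 11 N, but the moments suggest the rear edge touched first, so the plate may be slightly tilted. Looking.

Run:
```python
from h import *
for n in("scene","top"): cv2.imwrite(f"pics/{n}2.png",bot.camera(n)[:,:,::-1])
a=cv2.imread("pics/top2.png")[215:285,285:405];b=cv2.imread("pics/scene2.png")[140:200,235:355]
g=lambda i,k:cv2.resize(i,None,fx=k,fy=k,interpolation=2)
cv2.imwrite("pics/f.png",np.vstack([g(a,4.5),g(b,4.5)]))
```

```text
(no output)
```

View pics/f.png

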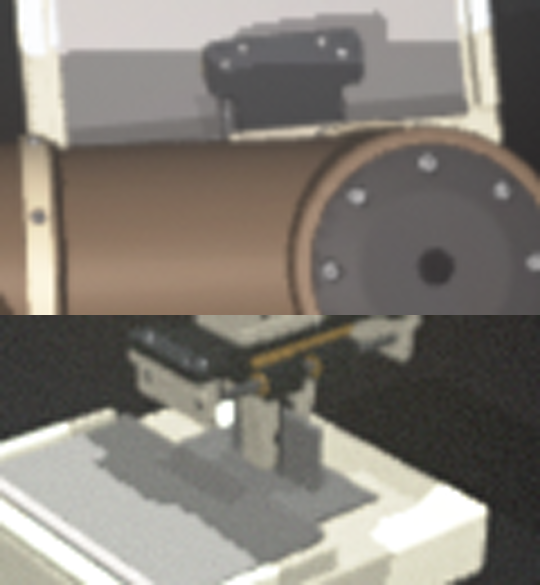

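The shade is still down and the plate is tucked under it; the arm hides the top view. I'll relax the side force, find the moment lever, then level by nulling the contact moment.

```bash
cat >> h.py <<'E'
from scipy.spatial.transform import Rotation as Rn
def press(dx,dy,z,pitch=0.,roll=0.,v=10,n=4):
    """rib foot at box (-58.5+dx, dy), tool z-height z, tilted (deg) about the rib foot; pitch>0 lowers front, roll>0 lowers -y"""
    R0=Rn.from_quat(quat(PSI,-1));Z=Rn.from_euler('z',PSI)
    T=Z*Rn.from_euler('xyz',[roll,pitch,0],degrees=True)*Z.inv()
    h=9.9;p=np.array(box(-58.5+dx,dy,z-h))+T.apply([0,0,h])
    bot.line_to(p,v,ori=(T*R0).as_quat());bot.pause(.1)
    S=[]
    for _ in range(n):
        s=bot.read_state();S.append(np.r_[s["contact_force"],s["moment"]]);bot.pause(.03)
    F=Z.inv().apply(np.mean(S,0).reshape(2,3)).round(2)
    e=(Rn.from_quat(s["eef_rot"])*R0.inv());e=(Z.inv()*e*Z).as_euler('xyz',degrees=True).round(2)
    print(f"t{s['t']:.1f}",(dx,dy,z,pitch,roll),"F",F[0],"M",F[1],"tilt",e,"z",s["tcp_pos"][2].round(2));return F
E
python3 - <<'E'
from h import *
z=59.25
press(0,0,z)
press(-.3,.0,z);press(-.3,.2,z)
for p in(.3,.6,.9): press(-.3,.2,z,p)
E
```

```text
t17.5 (0, 0, 59.25, 0.0, 0.0) F [-3.84  3.04 10.14] M [ 1.    1.46 -0.01] tilt [-0.01 -0.02  0.02] z 59.98
t17.9 (-0.3, 0.0, 59.25, 0.0, 0.0) F [-2.52  2.03  8.44] M [0.96 1.17 0.01] tilt [-0.01 -0.04  0.02] z 59.94
t18.4 (-0.3, 0.2, 59.25, 0.0, 0.0) F [-2.33  1.    8.31] M [ 0.43  1.13 -0.01] tilt [-0.03 -0.04  0.02] z 59.97
t18.9 (-0.3, 0.2, 59.25, 0.3, 0.0) F [-4.89  0.92 10.12] M [ 0.52  1.06 -0.01] tilt [-0.02  0.24  0.01] z 60.06
t19.4 (-0.3, 0.2, 59.25, 0.6, 0.0) F [-5.7   1.92 13.12] M [ 0.79  1.41 -0.02] tilt [-0.02  0.53  0.01] z 60.38
t19.9 (-0.3, 0.2, 59.25, 0.9, 0.0) F [-7.84  2.84 16.62] M [ 1.03  1.74 -0.01] tilt [-0.02  0.83  0.01] z 60.63
```

Run:
```python
from h import *
def go(*a,**k):
    F=press(*a,**k);f=F[0]+[0,0,1.8];m=F[1]-[.03,.14,0]
    print("   cop(L=.25,.3)",[(round(-1e3*(m[1]+L*f[0])/f[2]),round(1e3*(m[0]-L*f[1])/f[2])) for L in(.25,.3)])
for p in(.5,.25,0,-.25,-.5): go(-.3,.2,59.25,p)
for r in(-.25,.25): go(-.3,.2,59.25,.1,r)
go(-.4,.2,59.3,.1)
```

```text
t20.4 (-0.3, 0.2, 59.25, 0.5, 0.0) F [-5.3   1.61 12.24] M [0.71 1.28 0.01] tilt [-0.02  0.44  0.01] z 60.25
   cop(L=.25,.3) [(13, 20), (32, 14)]
t20.9 (-0.3, 0.2, 59.25, 0.25, 0.0) F [-3.79  1.58  8.94] M [0.48 1.02 0.01] tilt [-0.02  0.19  0.  ] z 60.0
   cop(L=.25,.3) [(6, 5), (24, -2)]
t21.3 (-0.3, 0.2, 59.25, 0, 0.0) F [-2.34  1.21  8.29] M [ 0.44  1.12 -0.01] tilt [-0.03 -0.04  0.02] z 59.96
   cop(L=.25,.3) [(-39, 11), (-28, 5)]
t21.8 (-0.3, 0.2, 59.25, -0.25, 0.0) F [-1.98  1.42  9.49] M [ 0.52  1.27 -0.  ] tilt [-0.03 -0.29  0.03] z 60.02
   cop(L=.25,.3) [(-56, 12), (-47, 6)]
t22.3 (-0.3, 0.2, 59.25, -0.5, 0.0) F [-2.89  1.58 10.64] M [ 0.63  1.47 -0.01] tilt [-0.03 -0.54  0.03] z 60.14
   cop(L=.25,.3) [(-49, 16), (-37, 10)]
t22.8 (-0.3, 0.2, 59.25, 0.1, -0.25) F [-2.03 -0.91  7.78] M [0.47 0.74 0.14] tilt [-0.28  0.01  0.03] z 60.07
   cop(L=.25,.3) [(-10, 70), (1, 74)]
t23.3 (-0.3, 0.2, 59.25, 0.1, 0.25) F [-1.75  2.66  7.96] M [ 0.31  0.76 -0.01] tilt [0.23 0.01 0.03] z 60.06
   cop(L=.25,.3) [(-19, -39), (-10, -53)]
t23.8 (-0.4, 0.2, 59.3, 0.1, 0.0) F [-1.03  0.66  6.41] M [0.21 0.41 0.01] tilt [-0.03  0.01  0.02] z 59.95
   cop(L=.25,.3) [(-2, 2), (5, -2)]
```

The plate is now seated flat, with the centre of pressure under the rib. Setting the force to 10 N (raw about 8.2, plus the 1.8 N the plate weighs) and taking a final check.

Run:
```python
from h import *
z=59.2
for _ in range(5):
    F=press(-.4,.2,z,.12)
    if abs(F[0][2]-8.4)<.7: break
    z+=np.clip((F[0][2]-8.4)/11,-.3,.3)
bot.pause(.5);st("hold")
S=lambda u,v:np.array([(u+.5)/4.5-.5+235,(v-315+.5)/4.5-.5+140])
c,s=np.cos(PSI),np.sin(PSI);bf=lambda p:(np.array([[c,s],[-s,c]])@(p[:2]-ORG)).round(1)
print("rear+y",bf(onz("scene",S(377,494),54)))
for n,P in(("rear+y",box(-88.5,75,54)),("shade+y lip",box(-8.5,110,70))): print(n,proj("scene",P).round(1))
i=bot.camera("scene")[:,:,::-1];cv2.imwrite("pics/scene3.png",i)
j=cv2.imread("pics/scene0.png");b=np.hstack([x[140:220,220:350] for x in(j,i)]);cv2.imwrite("pics/g.png",cv2.resize(b,None,fx=3,fy=3,interpolation=2))
```

```text
t24.2 (-0.4, 0.2, 59.2, 0.12, 0.0) F [-1.66  0.4   7.6 ] M [0.31 0.52 0.02] tilt [-0.03  0.02  0.02] z 59.97
t24.7 (-0.4, 0.2, np.float64(59.12727272727273), 0.12, 0.0) F [-2.18  0.48  8.51] M [0.4  0.65 0.01] tilt [-0.03  0.02  0.02] z 59.94
hold 25.25 tcp [ 481.5 -167.8   59.9] F [-2.5  1.3  9.4] M [ 0.26  0.64 -0.03] w 7.7 ff 50.0 q [ 0.742 -0.67   0.     0.   ]
rear+y [-87.9  75.1]
rear+y [318.5 179.3]
shade+y lip [306.5 187.4]
```

View pics/g.png

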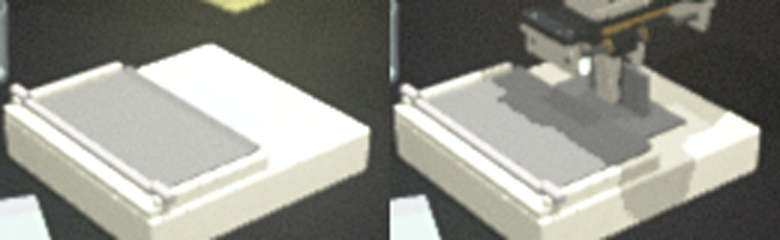

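The rear corner measures (-87.9, 75.1) against the target (-88.5, 75). The shade sits exactly as it did before, with its front corner at (260,150) in the left panel and (650,150) in the right. The plate is flat, pressed at about 10 N and still held.

```bash
python3 -c "
from plant import bot
print(bot.close_job())"
```

```text
the job is handed in; nothing more can be done
None
```

The mask plate lies flat on the light box, tucked about 3 cm under the shade and centred and square to within about 1 mm; it is still held, pressed at about 10 N, and the job was handed in at about 25 s.

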